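Kit the amplifier's power supply parts in their nests

TASK

The two capacitors, the heatsink and the transformer for the amplifier repair are scattered over the bench: put each one upright in the grey nest whose pocket matches its shape and size, so that it sits flat on the pocket's floor, inside the rim. Do not knock any of them over, and do not shove the solder spool about.

Things in the scene. Friction and masses are not known exactly. Their poses are not given: they have to be found in the camera images.
- large_capacitor: The larger of two upright black cylinders with an aluminium top: 40 mm diameter, 50 mm high, about 85 g. Loose, stands upright on the bench. Origin at the centre of the underside; z up. Its yaw does not matter. Belongs in large_round_nest.
- small_capacitor: The smaller of two upright black cylinders with an aluminium top: 24 mm diameter, 40 mm high, about 30 g. Loose, stands upright on the bench. Origin at the centre of the underside; z up. Its yaw does not matter. Belongs in small_round_nest.
- heatsink: Finned aluminium block, 80 mm long (its x), 22 mm wide (its y), 36 mm high, about 100 g; the fins run across and end in the two long sides, which can be gripped (fingers closing along y) as if flat. Loose, stands upright on the bench. Origin at the centre of the underside; z up. Belongs in narrow_nest; either way round will do.
- transformer: Transformer: black foot 56 (x) by 40 (y) by 5 mm high; copper-coloured coil 36 (x) by 40 (y) mm up to 40 mm height; dark steel core 56 (x) by 24 (y) mm, top at 48 mm. About 280 g. Grip the coil, closing along y. Loose, stands upright on the bench. Origin at the centre of the underside; z up. Belongs in wide_nest; either way round will do.
- large_round_nest: The larger round nest: pocket of 56 mm diameter, 68 mm outside. Fixed to the bench, grey plastic, pocket with a black floor 4 mm thick, rim 10 mm high over the bench. Origin at the centre of the underside, on the bench; z up.
- small_round_nest: The smaller round nest: pocket of 38 mm diameter, 50 mm outside. Fixed to the bench, grey plastic, pocket with a black floor 4 mm thick, rim 10 mm high over the bench. Origin at the centre of the underside, on the bench; z up.
- narrow_nest: Long narrow rectangular nest: pocket 96 mm (its x) by 38 mm (its y), outside 106 by 48 mm. Fixed to the bench, grey plastic, pocket with a black floor 4 mm thick, rim 10 mm high over the bench. Origin at the centre of the underside, on the bench; z up.
- wide_nest: Broader rectangular nest: pocket 72 mm (its x) by 54 mm (its y), outside 82 by 64 mm. Fixed to the bench, grey plastic, pocket with a black floor 4 mm thick, rim 10 mm high over the bench. Origin at the centre of the underside, on the bench; z up.
- solder_spool: Bystander: spool with white flanges, 48 mm diameter, 40 mm high, upright, 250 g, loose. Origin at the centre of its underside. To be left where it is.

How it is judged:
At the end, for the whole second after the job is handed in: Each of the four parts is released and at rest in its own nest: its underside within 2.5 mm of the pocket's floor, upright within 0.1 rad, its centre within 12 mm of the nest's centre, and the heatsink and the transformer aligned lengthwise with their nests within 0.35 rad (either way round) (horizontal distance between large_capacitor and large_round_nest below 0.012 m and z of large_capacitor in the frame of large_round_nest below 0.0065 m and angle between each of large_capacitor, small_capacitor, heatsink, transformer's own z axis and vertical below 0.1 rad and linear speed of each of large_capacitor, small_capacitor, heatsink, transformer below 0.02 m/s and horizontal distance between small_capacitor and small_round_nest below 0.012 m and z of small_capacitor in the frame of small_round_nest below 0.0065 m and horizontal distance between heatsink and narrow_nest below 0.012 m and z of heatsink in the frame of narrow_nest below 0.0065 m and angle between the x axis of heatsink and the x axis of narrow_nest, either way round below 0.35 rad and horizontal distance between transformer and wide_nest below 0.012 m and z of transformer in the frame of wide_nest below 0.0065 m and angle between the x axis of transformer and the x axis of wide_nest, either way round below 0.35 rad); the robot touches nothing.
It fails at once if the solder spool is shoved more than 30 mm (distance of solder_spool from where it was at the start of the episode above 0.03 m).
It fails at once if one of the four parts is knocked over (angle between any of large_capacitor, small_capacitor, heatsink, transformer's own z axis and vertical above 0.8 rad).
It also fails if it takes over 104 s, if anything falls off the work surface, if the arm or the gripper's body presses on something with over 40 N, if the wrist force passes 120 N, or if a joint passes its speed limit or range.

ROBOT

A 6-joint arm with a two-finger parallel gripper is mounted at the origin on the work surface. World frame = base frame: x ahead of the robot, y to its left, z up, the work surface at z = 0. Lengths are in m, angles in rad, forces in N, time in s.
With the tool pointing down it reaches from about 0.25 to 0.725 m from the base axis. Payload 4 kg.
Tool frame: the origin (TCP) lies midway between the tips of the shut fingers; the grasp point (between the pads) lies 19 mm behind it; z points along the fingers, y is the line along which they close (so a half turn about z gives the same grasp; the last joint's range is limited). The gripper opens to 85 mm and grips with 20 to 120 N. Pads are 22 mm wide; open, the fingers measure 114 mm over their backs; the gripper's body (76 mm by 85 mm) begins 54 mm behind the grasp point. The pads swing forward as they close: fully open they stand 13 mm farther back than shut.
Start: joints at [-1.227, 0.241, 0.005, 1.335, 0, 1.571], TCP at [0.169, -0.471, 0.193] pointing down, gripper open.
Joint ranges: [-2.72, 2.72], [-1.05, 1.87], [-1.09, 1.28], [-1.99, 2.15], [-1.42, 1.44], [-3.14, 3.14]. Speed limits (rad/s): [2.79, 2.79, 3.14, 3.14, 3.14, 3.14].

INTERFACE

Orientations are given as a unit quaternion [x, y, z, w].
In Python, from workcell import bot, camera, job_done gives the robot as it stands.
- The arm moves only by the tool carry_out, never from a script. Its argument "plan" is a list of rows, each an object of numbers: "dx", "dy", "dz": the shift along the tool's x, y, z in mm; "twist": the turn about the tool's z in degrees; "fingers": the closure, from -1 (fully open) to 1 (shut). In form: [{"dx": .., "dy": .., "dz": .., "twist": .., "fingers": ..}, ...]. A call has exactly 5 rows; each row is the pose to reach, as a shift and turn from the pose commanded when the call began, along the tool's axes at that moment; what a row does not reach only later rows make up. A row lasts 1/12 s, in which the tool goes at most 41.7 mm and 7.16 degrees, less where a joint would pass 70% of its speed; a pose out of reach is approached as far as the arm can. A call with a gripper value outside its range is refused whole. The fingers move at their own pace and stop on an object; the grip force is fixed at half the most. Time passes only in rows, so rows that repeat a pose let the fingers close, or fill a call up. It gives the time, the measured TCP pose, the force, the opening and the grip force at its end, in the units of the state.
- bot.get_obs(): the state, without advancing time (a new reading comes with each control period).
- camera(name): name is "scene" or "top" or "wrist"; returns a dict with "image" (384x512x3 uint8, red, green, blue), "intrinsics" (3x3 intrinsics, pixels), "distortion" ([k1, k2, p1, p2, k3] as OpenCV has them; the pictures are not rectified), "eye" and "attitude" of the camera in the world. Camera axes: x right, y down, z forward; pixel columns grow to the right and rows downward; lengths in m; the calibration is good to about 2 mm. A picture is of the moment at which its call begins. There is no depth.
- job_done(): hands the job in; it is judged then, once.
The state is a dict: "clock": time; "joint_pos": joint angles; "joint_vel": joint speeds; "tau": joint torques, N m; "eef_pos": TCP position; "tool_rot": TCP orientation; "ft_force": force on the tool from outside, world axes, zero at the start; "ft_torque": the same for the moment, N m; "grip_width": finger opening in m; "grasp_force": force on a finger pad.
Only numpy, scipy, OpenCV 4.12 (cv2) and the standard library are available. Lean on these libraries where they do the work, as an engineer would, in place of code of your own. Each camera call takes 0.05 s, during which the arm holds its last target. There are 200 camera calls.

## Working session

There is one attempt and no reset: what is moved stays moved. The work goes in short steps, Python scripts to look and compute and a tool call to move; the robot and the scene stay as the last step left them, time stands still between calls to the robot, and variables do not carry over. Pictures are saved under pics/ and viewed, at most 14 in all, crops included, and the job is handed in when it is done.

Besides the shell and the picture viewer there is one more tool, called after "Emit:" by a JSON object that holds its "method" and its "body". carry_out: Moves the arm, as the interface text tells. Its arguments: {"type":"object","properties":{"plan":{"type":"array","items":{"type":"object","properties":{"dx":{"type":"number"},"dy":{"type":"number"},"dz":{"type":"number"},"twist":{"type":"number"},"fingers":{"type":"number"}}}}},"required":["plan"]}

```bash
mkdir -p pics; ls
python3 - <<'E'
from workcell import bot,camera
import cv2
o=bot.get_obs();print({k:o[k] for k in('clock','eef_pos','tool_rot','grip_width','joint_pos')})
for n in('top','scene'):
    c=camera(n);cv2.imwrite(f'pics/{n}0.png',c['image'][:,:,::-1]);print(n,c['intrinsics'],c['distortion'],c['eye'],c['attitude'])
E
```

```text
pics
{'clock': 0.0, 'eef_pos': array([ 0.16829031, -0.47007345,  0.19172075]), 'tool_rot': array([ 9.85260625e-01,  1.71056850e-01, -1.81992087e-04, -1.01108848e-03]), 'grip_width': 0.08543538633738178, 'joint_pos': array([-1.22699613e+00,  2.41383505e-01,  3.70591227e-03,  1.33517337e+00,
       -1.27211850e-05,  1.57079190e+00])}
top [[364.52093499   0.         255.63914294]
 [  0.         364.52093499 191.6894402 ]
 [  0.           0.           1.        ]] [0.03488502 0.         0.         0.         0.        ] [0.33139935 0.00890665 1.00399472] [ 0.70553843 -0.70336399  0.06113159 -0.06129882]
scene [[492.57089287   0.         257.65642022]
 [  0.         492.57089287 196.79591592]
 [  0.           0.           1.        ]] [-0.04254904  0.          0.          0.          0.        ] [1.15035559 0.89845002 0.72007033] [ 0.26230676  0.83219221 -0.46321213 -0.15519606]
```

View pics/top0.png

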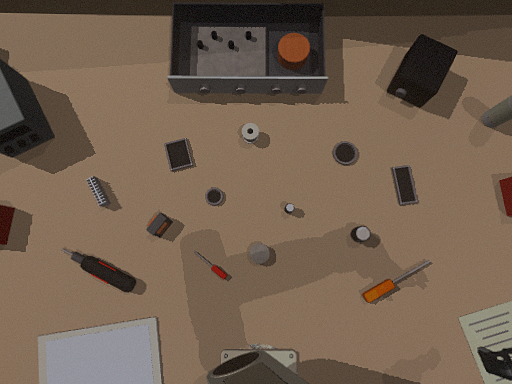

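View pics/scene0.png

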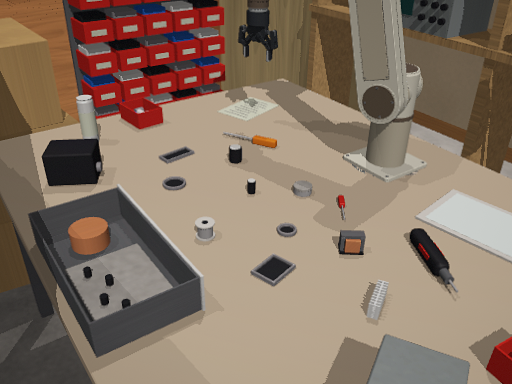

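The top view has +x up and +y left. Pixel positions:
- **Parts:** heatsink (97,191), transformer (159,224), small capacitor (289,208), large capacitor (361,234).
- **Nests:** wide (179,154), small round (214,197), large round (345,153), narrow (404,185).
- **Other:** spool (250,132), and an extra grey cylinder at (260,253).

The scene view agrees with this layout.

```bash
cat > h.py <<'E'
import numpy as np,cv2
from scipy.spatial.transform import Rotation as R
from workcell import bot,camera
def ray(c,px):
    p=cv2.undistortPoints(np.array(px,float).reshape(-1,1,2),c['intrinsics'],np.array(c['distortion'])).reshape(-1,2)
    return R.from_quat(c['attitude']).apply(np.c_[p,np.ones(len(p))])
def ground(c,px,z):
    d=ray(c,px);e=np.array(c['eye']);z=np.broadcast_to(z,len(d))
    return (e+d*((z-e[2])/d[:,2])[:,None])
def proj(c,P):
    r=R.from_quat(c['attitude']).inv()
    q=r.apply(np.atleast_2d(P)-c['eye'])
    return cv2.projectPoints(q,np.zeros(3),np.zeros(3),c['intrinsics'],np.array(c['distortion']))[0].reshape(-1,2)
E
python3 - <<'E'
from h import *
c=camera('top');im=c['image'][:,:,::-1]
P=dict(heat=(97,191,.036),trafo=(159,224,.045),scap=(289,208,.04),lcap=(361,234,.05),wide=(179,154,.01),sr=(214,197,.01),lr=(345,153,.01),nar=(404,185,.01),spool=(250,132,.04),grey=(260,253,.03))
t=[]
for k,(u,v,z) in P.items():
    print(k,ground(c,[(u,v)],z)[0].round(3))
    if k in('spool','grey'):continue
    t.append(cv2.resize(im[v-25:v+25,u-25:u+25],(200,200),interpolation=cv2.INTER_CUBIC))
cv2.imwrite('pics/top1.png',np.vstack([np.hstack(t[:4]),np.hstack(t[4:])]))
E
```

```text
heat [0.501 0.434 0.036]
trafo [0.413 0.263 0.045]
scap [ 0.456 -0.08   0.04 ]
lcap [ 0.388 -0.264  0.05 ]
wide [0.612 0.225 0.01 ]
sr [0.49  0.124 0.01 ]
lr [ 0.617 -0.242  0.01 ]
nar [ 0.525 -0.4    0.01 ]
spool [0.667 0.025 0.04 ]
grey [ 0.338 -0.003  0.03 ]
```

View pics/top1.png

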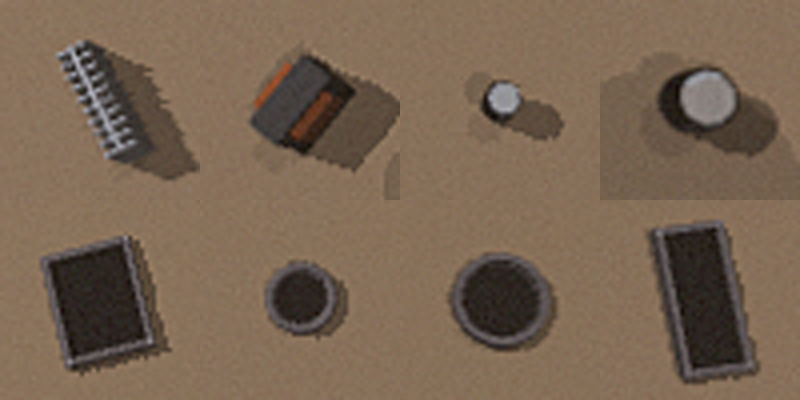

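Tile readings (scale 4): the capacitor tops are clear circles at local (108,98) for the large one and (103,98) for the small one. The rectangular nests' rim corners and the heatsink's top corners are also readable. Next I convert these to poses and check their sizes.

Run:
```python
from h import *
c=camera('top')
def g(o,pts,z): return ground(c,[(o[0]-25+(x+.5)/4-.5,o[1]-25+(y+.5)/4-.5) for x,y in pts],z)[:,:2]
for k,o,p,z in [('lcap',(361,234),(108,98),.05),('scap',(289,208),(103,98),.04),('sr',(214,197),(102,98),.01),('lr',(345,153),(100,99),.01),('trafo',(159,224),(97,100),.045)]:
    print(k,g(o,[p],z)[0].round(4))
for k,o,p,z in [('heat',(97,191),[(58,52),(82,40),(135,148),(110,158)],.036),('wide',(179,154),[(41,58),(129,36),(156,143),(70,168)],.01),('nar',(404,185),[(52,30),(122,22),(152,170),(87,180)],.01),('trafo',(159,224),[(52,118),(103,57),(127,73),(75,142)],.048)]:
    q=g(o,p,z);a=(q[2]+q[3]-q[0]-q[1])/2;b=(q[1]+q[2]-q[0]-q[3])/2
    print(k,q.mean(0).round(4),'a',np.hypot(*a).round(4),np.degrees(np.arctan2(a[1],a[0])).round(1),'b',np.hypot(*b).round(4),np.degrees(np.arctan2(b[1],b[0])).round(1))
w=camera('wrist');o=bot.get_obs();r=R.from_quat(o['tool_rot'])
print('cam in tool',r.inv().apply(w['eye']-o['eef_pos']).round(4),(r.inv()*R.from_quat(w['attitude'])).as_matrix().round(3),w['intrinsics'][0])
print(r.as_matrix().round(3))
```

```text
lcap [ 0.3901 -0.2687]
scap [ 0.4587 -0.0806]
sr [0.4927 0.124 ]
lr [ 0.6186 -0.2407]
trafo [0.4135 0.2656]
heat [0.503  0.4381] a 0.0832 -150.9 b 0.0173 -64.2
wide [0.6129 0.2272] a 0.0819 -164.0 b 0.0628 -74.0
nar [ 0.5267 -0.4013] a 0.1058 -171.7 b 0.047 -82.1
trafo [0.415  0.2699] a 0.0206 -129.2 b 0.0528 -36.4
cam in tool [ 0.0662 -0.0007 -0.1814] [[ 0.    -0.965 -0.261]
 [ 1.    -0.     0.001]
 [-0.001 -0.261  0.965]] [273.34453985   0.         254.1226266 ]
[[ 0.941  0.337 -0.   ]
 [ 0.337 -0.941  0.001]
 [-0.    -0.001 -1.   ]]
```

Emit:
{"method": "carry_out", "body": {"plan": [{"dx": 28, "dy": -12, "dz": 0, "twist": 0, "fingers": -1}, {"dx": 56, "dy": -23, "dz": 0, "twist": 0, "fingers": -1}, {"dx": 83, "dy": -35, "dz": 0, "twist": 0, "fingers": -1}, {"dx": 111, "dy": -46, "dz": 0, "twist": 0, "fingers": -1}, {"dx": 138, "dy": -58, "dz": 0, "twist": 0, "fingers": -1}]}}

```text
clock: 0.67
eef_pos: [0.2797, -0.3686, 0.1925]
tool_rot: [0.985, 0.171, 0.0, -0.0]
ft_force: [0.2, -0.9, 0.1]
grip_width: 0.0855
grasp_force: 0.0
```

Emit:
{"method": "carry_out", "body": {"plan": [{"dx": 28, "dy": -12, "dz": 15, "twist": 0, "fingers": -1}, {"dx": 56, "dy": -23, "dz": 30, "twist": 0, "fingers": -1}, {"dx": 83, "dy": -35, "dz": 45, "twist": 0, "fingers": -1}, {"dx": 111, "dy": -46, "dz": 60, "twist": 0, "fingers": -1}, {"dx": 138, "dy": -58, "dz": 70, "twist": 0, "fingers": -1}]}}

```text
clock: 1.08
eef_pos: [0.3897, -0.267, 0.1212]
tool_rot: [0.985, 0.171, -0.001, -0.0]
ft_force: [-0.1, -1.0, -0.0]
grip_width: 0.0855
grasp_force: 0.0
```

```bash
cat >> h.py <<'E'
def look(name,pts=()):
    w=camera('wrist');im=w['image'][:,:,::-1].copy();o=bot.get_obs()
    for P in pts:
        p=proj(w,P)[0]
        if abs(p).max()<600: cv2.drawMarker(im,tuple(int(round(t)) for t in p),(0,0,255),0,8)
    cv2.imwrite(f'pics/{name}.png',im);np.save('w.npy',w,allow_pickle=True)
    print(o['clock'],o['eef_pos'].round(4),o['grip_width'])
    return w
def to(x,y,z=None,yaw=None):
    o=bot.get_obs();m=R.from_quat(o['tool_rot']).as_matrix();e=o['eef_pos']
    d=m.T@(np.array([x,y,e[2] if z is None else z])-e);th=np.degrees(np.arctan2(m[1,0],m[0,0]))
    print('t',round(o['clock'],2),'go mm',(d*1000).round(1),'th',th.round(1),'twist',None if yaw is None else round(((th-yaw+90)%180)-90,1),'q6',o['joint_pos'][5].round(2),'w',round(o['grip_width'],4),'tcp',e.round(4))
E
python3 - <<'E'
from h import *
to(.3901,-.2687,.015)
look('w1',[(.3901,-.2687,.05),(.3901,-.2687,0)])
E
```

```text
t 1.08 go mm [-1.000e-01  1.900e+00  1.062e+02] th 19.7 twist None q6 2.2 w 0.0855 tcp [ 0.3897 -0.267   0.1212]
1.1333 [ 0.3923 -0.2631  0.1197] 0.08521902662268628
```

View pics/w1.png

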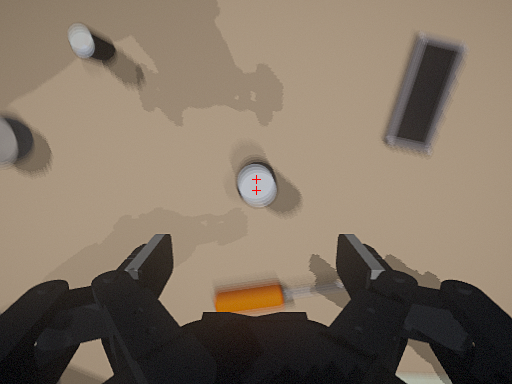

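The blurred large capacitor top sits at (257,183), on my projected markers, so the calibration agrees. I descend and grip.

Emit:
{"method": "carry_out", "body": {"plan": [{"dz": 30, "fingers": -1}, {"dz": 60, "fingers": -1}, {"dz": 85, "fingers": -1}, {"dz": 103, "fingers": -1}, {"dz": 108, "fingers": -1}]}}

```text
$.plan[0]: bad value
```

Emit:
{"method": "carry_out", "body": {"plan": [{"dz": 0, "fingers": -1}, {"dz": 0, "fingers": 1}, {"dz": 0, "fingers": 1}, {"dz": 0, "fingers": 1}, {"dz": 0, "fingers": 1}]}}

```text
$.plan[0]: bad value
```

Emit:
{"method": "carry_out", "body": {"plan": [{"dz": 0, "fingers": 1}, {"dz": 0, "fingers": 1}, {"dz": 0, "fingers": 1}, {"dz": 0, "fingers": 1}, {"dz": 0, "fingers": 1}]}}

```text
$.plan[0]: bad value
```

All keys are required in each row.

Emit:
{"method": "carry_out", "body": {"plan": [{"dx": 0, "dy": 0, "dz": 30, "twist": 0, "fingers": -1}, {"dx": 0, "dy": 0, "dz": 60, "twist": 0, "fingers": -1}, {"dx": 0, "dy": 0, "dz": 85, "twist": 0, "fingers": -1}, {"dx": 0, "dy": 0, "dz": 103, "twist": 0, "fingers": -1}, {"dx": 0, "dy": 0, "dz": 108, "twist": 0, "fingers": -1}]}}

```text
clock: 1.55
eef_pos: [0.3868, -0.2669, 0.0116]
tool_rot: [0.985, 0.171, -0.002, -0.002]
ft_force: [-0.5, 0.3, 0.3]
grip_width: 0.0855
grasp_force: 0.0
```

Emit:
{"method": "carry_out", "body": {"plan": [{"dx": 0, "dy": 0, "dz": 0, "twist": 0, "fingers": -1}, {"dx": 0, "dy": 0, "dz": 0, "twist": 0, "fingers": 1}, {"dx": 0, "dy": 0, "dz": 0, "twist": 0, "fingers": 1}, {"dx": 0, "dy": 0, "dz": 0, "twist": 0, "fingers": 1}, {"dx": 0, "dy": 0, "dz": 0, "twist": 0, "fingers": 1}]}}

```text
clock: 1.97
eef_pos: [0.3902, -0.2692, 0.0158]
tool_rot: [0.985, 0.171, 0.001, 0.001]
ft_force: [-0.9, 0.2, -0.6]
grip_width: 0.039
grasp_force: 0.0
```

Emit:
{"method": "carry_out", "body": {"plan": [{"dx": 0, "dy": 0, "dz": 0, "twist": 0, "fingers": 1}, {"dx": 0, "dy": 0, "dz": 0, "twist": 0, "fingers": 1}, {"dx": 0, "dy": 0, "dz": 0, "twist": 0, "fingers": 1}, {"dx": 0, "dy": 0, "dz": 0, "twist": 0, "fingers": 1}, {"dx": 0, "dy": 0, "dz": 0, "twist": 0, "fingers": 1}]}}

```text
clock: 2.38
eef_pos: [0.3893, -0.2685, 0.0146]
tool_rot: [0.985, 0.171, 0.0, -0.0]
ft_force: [-0.4, -0.5, -0.2]
grip_width: 0.0
grasp_force: 0.0
```

Nothing was gripped, so I look before moving again.

Run:
```python
from h import *
w=look('w2',[(.3901,-.2687,.05),(.3901,-.2687,0)])
o=bot.get_obs();print('tcp px',proj(w,o['eef_pos']),w['eye'],o['eef_pos'])
```

```text
2.4333 [ 0.3892 -0.2685  0.0146] -1.079176231858959e-05
tcp px [[254.63398764 215.83557896]] [ 0.45134451 -0.24559941  0.19613924] [ 0.38924306 -0.26847645  0.01458315]
```

View pics/w2.png

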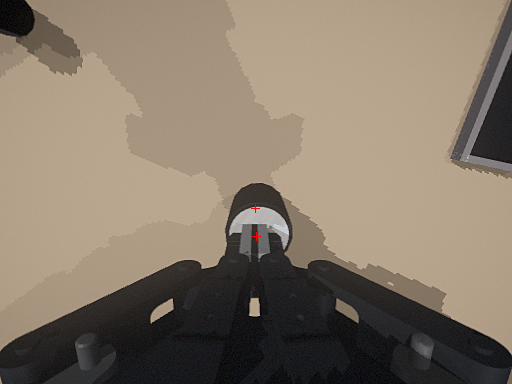

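The capacitor disc at (260,227) lies where predicted, but the fingers are drawn over it as if closed at its top. I check from the side.

Run:
```python
from h import *
c=camera('scene');t=camera('top');o=bot.get_obs()
for n,k in(('scene',c),('top',t)): print(n,proj(k,[o['eef_pos'],(.3901,-.2687,.05),(.3901,-.2687,0)]).round(1))
a=cv2.resize(c['image'][100:190,180:280,::-1],(500,450),interpolation=2)
b=cv2.resize(t['image'][200:280,330:390,::-1],(300,400),interpolation=2)
b=np.vstack([b,np.zeros((50,300,3),np.uint8)])
cv2.imwrite('pics/s3.png',np.hstack([a,b]))
```

```text
scene [[236.  156.6]
 [235.7 146.4]
 [235.8 160.7]]
top [[358.7 234.2]
 [362.6 233.1]
 [357.3 234.2]]
```

View pics/s3.png

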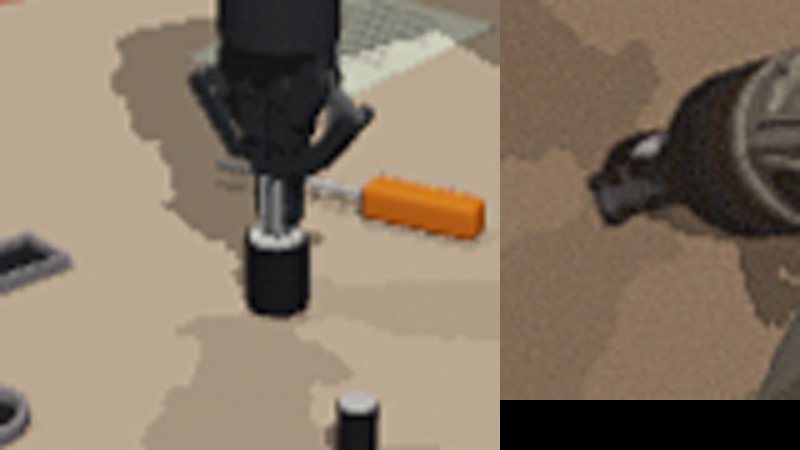

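From the scene camera the shut fingers end at the disc's centre, while the TCP reading puts the tip 35 mm lower. I lift straight up and compare where the tip and the capacitor really are.

Emit:
{"method": "carry_out", "body": {"plan": [{"dx": 0, "dy": 0, "dz": -10, "twist": 0, "fingers": 1}, {"dx": 0, "dy": 0, "dz": -30, "twist": 0, "fingers": 1}, {"dx": 0, "dy": 0, "dz": -50, "twist": 0, "fingers": 1}, {"dx": 0, "dy": 0, "dz": -65, "twist": 0, "fingers": 1}, {"dx": 0, "dy": 0, "dz": -75, "twist": 0, "fingers": 1}]}}

```text
clock: 2.95
eef_pos: [0.39, -0.269, 0.0913]
tool_rot: [0.985, 0.171, 0.001, 0.001]
ft_force: [0.4, -0.3, -0.2]
grip_width: -0.0
grasp_force: 0.0
```

Emit:
{"method": "carry_out", "body": {"plan": [{"dx": 0, "dy": 0, "dz": 0, "twist": 0, "fingers": 1}, {"dx": 0, "dy": 0, "dz": 0, "twist": 0, "fingers": 1}, {"dx": 0, "dy": 0, "dz": 0, "twist": 0, "fingers": 1}, {"dx": 0, "dy": 0, "dz": 0, "twist": 0, "fingers": 1}, {"dx": 0, "dy": 0, "dz": 0, "twist": 0, "fingers": 1}]}}

```text
clock: 3.37
eef_pos: [0.3886, -0.268, 0.0886]
tool_rot: [0.985, 0.171, -0.001, -0.001]
ft_force: [1.0, -0.1, 0.2]
grip_width: 0.0004
grasp_force: 0.0
```

Run:
```python
from h import *
w=look('w4')
o=bot.get_obs()
print('wrist',proj(w,[o['eef_pos'],(.3901,-.2687,.05),(.3901,-.2687,0)]).round(1))
c=camera('scene')
print('scene',proj(c,[o['eef_pos'],(.3901,-.2687,.05),(.3901,-.2687,0)]).round(1))
a=cv2.resize(c['image'][90:180,200:280,::-1],(341,384),interpolation=2)
cv2.imwrite('pics/w4s.png',np.hstack([w['image'][:,80:480,::-1],a]))
```

```text
3.4167 [ 0.3887 -0.2681  0.0887] -1.0380596595951205e-05
wrist [[254.8 215.8]
 [255.9 198.6]
 [255.6 184.7]]
scene [[236.1 135. ]
 [235.7 146.4]
 [235.8 160.7]]
```

View pics/w4s.png

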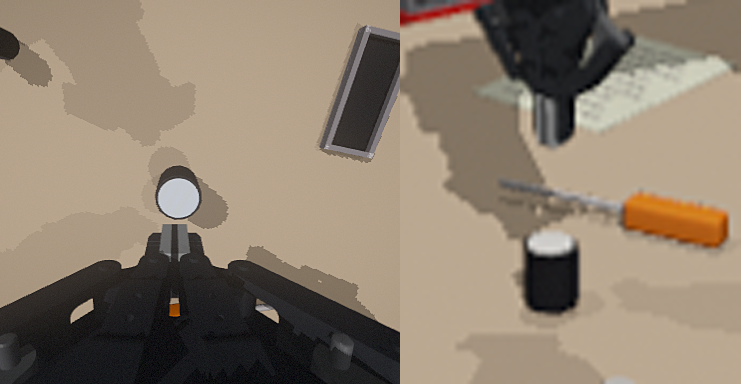

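The visible tip is at wrist pixel (255,224) and about scene (236,123.5), against 216 and 135 predicted. So the real tips appear well above the reported TCP. I quantify this using the nest's known size and the tip pixels.

Run:
```python
from h import *
w=np.load('w.npy',allow_pickle=True).item();o=bot.get_obs();m=R.from_quat(o['tool_rot']).as_matrix()
e=o['eef_pos']
for x in(0,.011):
  for h in(0,.01,.02,.03,.04): print(x,h,'wrist',proj(w,e+m@[x,0,-h])[0].round(1))
c=camera('scene')
for h in(0,.02,.03,.04,.05): print(h,'scene',proj(c,e+m@[0,0,-h])[0].round(1))
# nest corners/cap in wrist pic with camera raised by s
for s in(0,.02,.035,.05):
  w2=dict(w);w2['eye']=np.array(w['eye'])+[0,0,s]
  g=ground(w2,[(400,150),(452,160),(443,26)],.01);d=ground(w2,[(237,197),(279,197),(258,197)],.05)
  print(s,'nest w',np.hypot(*(g[0]-g[1])[:2]).round(4),'long',np.hypot(*(g[0]-g[2])[:2]).round(4),'cap d',np.hypot(*(d[0]-d[1])[:2]).round(4),d[2].round(4))
# predicted nest corners
n=np.array([.5267,-.4013]);a=np.radians(8.3)
A=np.array([np.cos(a),np.sin(a)]);B=np.array([-A[1],A[0]])
for i in(-.053,.053):
  for j in(-.024,.024):print(proj(w,np.r_[n+A*i+B*j,.01])[0].round(1))
im=w['image'][:,:,::-1];cv2.imwrite('pics/w4z.png',np.hstack([cv2.resize(im[10:175,390:512],(444,600),interpolation=2),cv2.resize(im[150:315,220:300],(291,600),interpolation=2)]))
```

```text
0 0 wrist [255.  215.8]
0 0.01 wrist [255.  220.9]
0 0.02 wrist [255.1 226.7]
0 0.03 wrist [255.2 233.1]
0 0.04 wrist [255.2 240.3]
0.011 0 wrist [255.  200.8]
0.011 0.01 wrist [255.  205.2]
0.011 0.02 wrist [255.1 210.2]
0.011 0.03 wrist [255.2 215.7]
0.011 0.04 wrist [255.3 221.9]
0 scene [236. 135.]
0.02 scene [236. 129.]
0.03 scene [235.9 126. ]
0.04 scene [235.9 122.9]
0.05 scene [235.9 119.8]
0 nest w 0.0521 long 0.107 cap d 0.0352 [ 0.392  -0.2698  0.05  ]
0.02 nest w 0.0561 long 0.1152 cap d 0.0384 [ 0.3867 -0.2721  0.05  ]
0.035 nest w 0.0591 long 0.1214 cap d 0.0408 [ 0.3826 -0.2737  0.05  ]
0.05 nest w 0.0621 long 0.1275 cap d 0.0432 [ 0.3786 -0.2754  0.05  ]
[448.1 159.5]
[400.4 149.5]
[494.6  38.9]
[442.   26.3]
```

View pics/w4z.png

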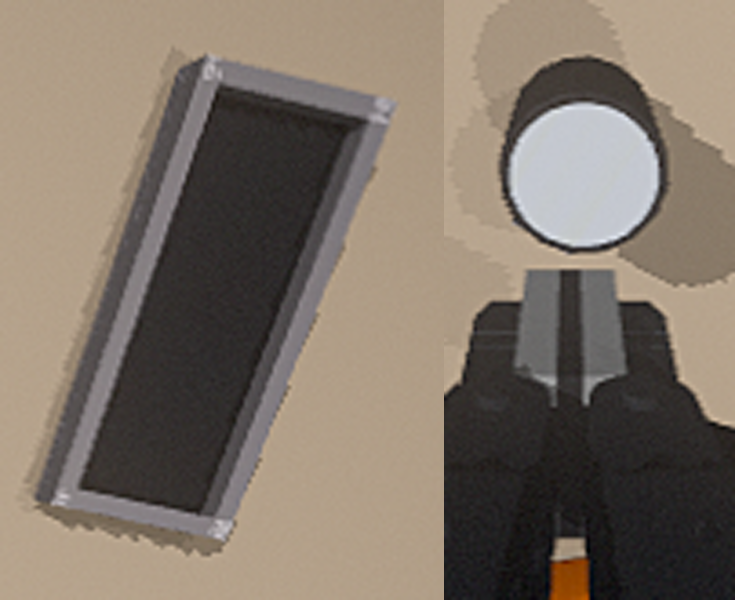

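The nest corners match the prediction to a pixel, so the camera and arm position are right. The finger tips really end about 40 mm behind the reported TCP, so true tip z ≈ eef z + 0.040. From here I aim with that offset.

Emit:
{"method": "carry_out", "body": {"plan": [{"dx": 0, "dy": 0, "dz": 0, "twist": 0, "fingers": -1}, {"dx": 0, "dy": 0, "dz": 5, "twist": 0, "fingers": -1}, {"dx": 0, "dy": 0, "dz": 10, "twist": 0, "fingers": -1}, {"dx": 0, "dy": 0, "dz": 20, "twist": 0, "fingers": -1}, {"dx": 0, "dy": 0, "dz": 30, "twist": 0, "fingers": -1}]}}

```text
clock: 3.93
eef_pos: [0.3894, -0.2685, 0.059]
tool_rot: [0.985, 0.171, 0.0, 0.0]
ft_force: [-0.1, -0.6, 0.4]
grip_width: 0.0604
grasp_force: 0.0
```

Emit:
{"method": "carry_out", "body": {"plan": [{"dx": 0, "dy": 0, "dz": 0, "twist": 0, "fingers": -1}, {"dx": 0, "dy": 0, "dz": 0, "twist": 0, "fingers": -1}, {"dx": 0, "dy": 0, "dz": 10, "twist": 0, "fingers": -1}, {"dx": 0, "dy": 0, "dz": 25, "twist": 0, "fingers": -1}, {"dx": 0, "dy": 0, "dz": 40, "twist": 0, "fingers": -1}]}}

```text
clock: 4.35
eef_pos: [0.3904, -0.2693, 0.0202]
tool_rot: [0.985, 0.171, 0.001, 0.001]
ft_force: [-0.6, -0.0, 0.4]
grip_width: 0.0853
grasp_force: 0.0
```

Emit:
{"method": "carry_out", "body": {"plan": [{"dx": 0, "dy": 0, "dz": 15, "twist": 0, "fingers": -1}, {"dx": 0, "dy": 0, "dz": 28, "twist": 0, "fingers": -1}, {"dx": 0, "dy": 0, "dz": 38, "twist": 0, "fingers": -1}, {"dx": 0, "dy": 0, "dz": 43, "twist": 0, "fingers": -1}, {"dx": 0, "dy": 0, "dz": 43, "twist": 0, "fingers": -1}]}}

```text
clock: 4.77
eef_pos: [0.3888, -0.2682, -0.024]
tool_rot: [0.985, 0.171, -0.001, -0.001]
ft_force: [0.7, 0.1, -0.3]
grip_width: 0.0854
grasp_force: 0.0
```

Emit:
{"method": "carry_out", "body": {"plan": [{"dx": 0, "dy": 0, "dz": 0, "twist": 0, "fingers": 1}, {"dx": 0, "dy": 0, "dz": 0, "twist": 0, "fingers": 1}, {"dx": 0, "dy": 0, "dz": 0, "twist": 0, "fingers": 1}, {"dx": 0, "dy": 0, "dz": 0, "twist": 0, "fingers": 1}, {"dx": 0, "dy": 0, "dz": 0, "twist": 0, "fingers": 1}]}}

```text
clock: 5.18
eef_pos: [0.3902, -0.2691, -0.0223]
tool_rot: [0.985, 0.171, 0.001, 0.001]
ft_force: [0.1, 0.4, 4.0]
grip_width: 0.0389
grasp_force: 60.1
```

Emit:
{"method": "carry_out", "body": {"plan": [{"dx": 0, "dy": 0, "dz": 0, "twist": 0, "fingers": 1}, {"dx": 0, "dy": 0, "dz": 0, "twist": 0, "fingers": 1}, {"dx": 0, "dy": 0, "dz": 0, "twist": 0, "fingers": 1}, {"dx": 0, "dy": 0, "dz": 0, "twist": 0, "fingers": 1}, {"dx": 0, "dy": 0, "dz": 0, "twist": 0, "fingers": 1}]}}

```text
clock: 5.6
eef_pos: [0.3902, -0.2691, -0.0224]
tool_rot: [0.985, 0.171, 0.001, 0.001]
ft_force: [-1.2, 0.5, 6.5]
grip_width: 0.039
grasp_force: 60.1
```

Grip OK (39 mm, 60 N). I lift, move over the large round nest and stop just above it.

Emit:
{"method": "carry_out", "body": {"plan": [{"dx": 0, "dy": 0, "dz": -10, "twist": 0, "fingers": 1}, {"dx": 0, "dy": 0, "dz": -30, "twist": 0, "fingers": 1}, {"dx": 10, "dy": 2, "dz": -45, "twist": 0, "fingers": 1}, {"dx": 30, "dy": 7, "dz": -50, "twist": 0, "fingers": 1}, {"dx": 55, "dy": 12, "dz": -50, "twist": 0, "fingers": 1}]}}

```text
clock: 6.02
eef_pos: [0.4456, -0.2621, 0.0284]
tool_rot: [0.985, 0.17, 0.001, 0.001]
ft_force: [-0.2, -0.9, -0.9]
grip_width: 0.0385
grasp_force: 60.3
```

Emit:
{"method": "carry_out", "body": {"plan": [{"dx": 30, "dy": 7, "dz": 0, "twist": 0, "fingers": 1}, {"dx": 62, "dy": 14, "dz": 0, "twist": 0, "fingers": 1}, {"dx": 94, "dy": 21, "dz": 0, "twist": 0, "fingers": 1}, {"dx": 126, "dy": 29, "dz": 0, "twist": 0, "fingers": 1}, {"dx": 150, "dy": 35, "dz": 0, "twist": 0, "fingers": 1}]}}

```text
clock: 6.43
eef_pos: [0.6005, -0.2429, 0.0263]
tool_rot: [0.985, 0.172, 0.0, 0.0]
ft_force: [-0.0, -1.3, -1.1]
grip_width: 0.0383
grasp_force: 60.3
```

Emit:
{"method": "carry_out", "body": {"plan": [{"dx": 14, "dy": 3, "dz": 0, "twist": 0, "fingers": 1}, {"dx": 20, "dy": 4, "dz": 10, "twist": 0, "fingers": 1}, {"dx": 20, "dy": 4, "dz": 20, "twist": 0, "fingers": 1}, {"dx": 20, "dy": 4, "dz": 28, "twist": 0, "fingers": 1}, {"dx": 20, "dy": 4, "dz": 32, "twist": 0, "fingers": 1}]}}

```text
clock: 6.85
eef_pos: [0.615, -0.2401, -0.0084]
tool_rot: [0.985, 0.171, -0.003, -0.001]
ft_force: [-1.4, 0.0, -1.1]
grip_width: 0.0385
grasp_force: 60.3
```

Run:
```python
from h import *
to(.6186,-.2407,-.0185)
w=look('w5',[(.6186,-.2407,.004)]);o=bot.get_obs();print(o['ft_force'])
c=camera('scene');p=proj(c,(.6186,-.2407,.02))[0].astype(int)
a=cv2.resize(c['image'][p[1]-45:p[1]+35,p[0]-35:p[0]+35,::-1],(336,384),interpolation=2)
cv2.imwrite('pics/w5s.png',np.hstack([w['image'][:,60:460,::-1],a]))
```

```text
t 6.85 go mm [ 3.2  1.8 10.1] th 19.7 twist None q6 2.43 w 0.0385 tcp [ 0.615  -0.2401 -0.0084]
6.9 [ 0.6149 -0.2402 -0.0085] 0.03862356783160387
[ 0.54942335  0.06332753 -2.23730636]
```

View pics/w5s.png

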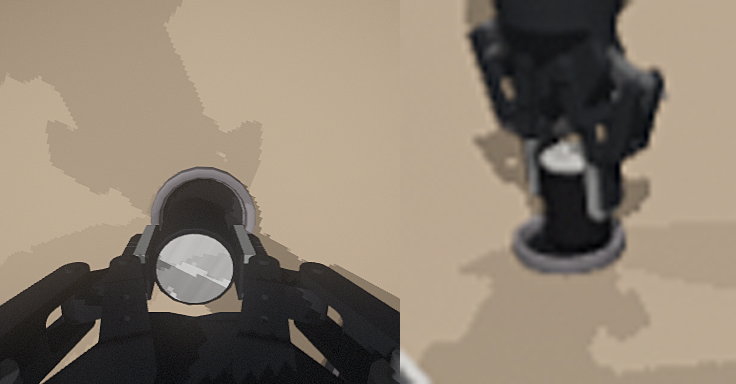

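The capacitor hangs over the nest with the finger tips well clear of the rim: its disc is at crop (194,268) and the ring at crop (204,205). I nudge it 3 mm, lower it, and check the force.

Emit:
{"method": "carry_out", "body": {"plan": [{"dx": 3, "dy": 2, "dz": 0, "twist": 0, "fingers": 1}, {"dx": 3, "dy": 2, "dz": 3, "twist": 0, "fingers": 1}, {"dx": 3, "dy": 2, "dz": 6, "twist": 0, "fingers": 1}, {"dx": 3, "dy": 2, "dz": 9, "twist": 0, "fingers": 1}, {"dx": 3, "dy": 2, "dz": 9, "twist": 0, "fingers": 1}]}}

```text
clock: 7.37
eef_pos: [0.6213, -0.2415, -0.015]
tool_rot: [0.985, 0.171, -0.0, -0.0]
ft_force: [-0.5, 0.2, -0.5]
grip_width: 0.039
grasp_force: 60.3
```

Emit:
{"method": "carry_out", "body": {"plan": [{"dx": 0, "dy": 0, "dz": 0, "twist": 0, "fingers": 1}, {"dx": 0, "dy": 0, "dz": 1, "twist": 0, "fingers": 1}, {"dx": 0, "dy": 0, "dz": 2, "twist": 0, "fingers": 1}, {"dx": 0, "dy": 0, "dz": 3, "twist": 0, "fingers": 1}, {"dx": 0, "dy": 0, "dz": 3, "twist": 0, "fingers": 1}]}}

```text
clock: 7.78
eef_pos: [0.6216, -0.2415, -0.0177]
tool_rot: [0.985, 0.171, -0.0, -0.0]
ft_force: [-0.5, -0.1, -0.3]
grip_width: 0.039
grasp_force: 60.3
```

Emit:
{"method": "carry_out", "body": {"plan": [{"dx": -3, "dy": -1, "dz": 0, "twist": 0, "fingers": 1}, {"dx": -3, "dy": -1, "dz": 1, "twist": 0, "fingers": 1}, {"dx": -3, "dy": -1, "dz": 1, "twist": 0, "fingers": 1}, {"dx": -3, "dy": -1, "dz": 1, "twist": 0, "fingers": 1}, {"dx": -3, "dy": -1, "dz": 1, "twist": 0, "fingers": -0.3}]}}

```text
clock: 8.2
eef_pos: [0.6188, -0.2417, -0.0182]
tool_rot: [0.985, 0.171, 0.0, 0.0]
ft_force: [0.2, -0.8, 0.0]
grip_width: 0.0496
grasp_force: 0.0
```

Emit:
{"method": "carry_out", "body": {"plan": [{"dx": 0, "dy": 0, "dz": 0, "twist": 0, "fingers": -0.6}, {"dx": 0, "dy": 0, "dz": 0, "twist": 0, "fingers": -1}, {"dx": 0, "dy": 0, "dz": 0, "twist": 0, "fingers": -1}, {"dx": 0, "dy": 0, "dz": -20, "twist": 0, "fingers": -1}, {"dx": 0, "dy": 0, "dz": -50, "twist": 0, "fingers": -1}]}}

```text
clock: 8.62
eef_pos: [0.6154, -0.2403, 0.028]
tool_rot: [0.985, 0.171, -0.004, -0.002]
ft_force: [0.3, 0.9, -0.5]
grip_width: 0.0854
grasp_force: 0.0
```

Run:
```python
from h import *
to(.4587,-.0806,-.023)
```

```text
t 8.62 go mm [ -93.3 -202.9   52.7] th 19.7 twist None q6 2.43 w 0.0854 tcp [ 0.6154 -0.2403  0.028 ]
```

Emit:
{"method": "carry_out", "body": {"plan": [{"dx": 0, "dy": 0, "dz": -25, "twist": 0, "fingers": -1}, {"dx": -10, "dy": -21, "dz": -30, "twist": 0, "fingers": -1}, {"dx": -24, "dy": -51, "dz": -30, "twist": 0, "fingers": -1}, {"dx": -39, "dy": -83, "dz": -30, "twist": 0, "fingers": -1}, {"dx": -54, "dy": -115, "dz": -30, "twist": 0, "fingers": -1}]}}

```text
clock: 9.03
eef_pos: [0.5283, -0.1509, 0.0618]
tool_rot: [0.985, 0.171, 0.0, 0.0]
ft_force: [-0.1, 0.6, 0.4]
grip_width: 0.0856
grasp_force: 0.0
```

Emit:
{"method": "carry_out", "body": {"plan": [{"dx": -15, "dy": -32, "dz": 0, "twist": 0, "fingers": -1}, {"dx": -28, "dy": -60, "dz": 0, "twist": 0, "fingers": -1}, {"dx": -38, "dy": -82, "dz": 0, "twist": 0, "fingers": -1}, {"dx": -42, "dy": -90, "dz": 0, "twist": 0, "fingers": -1}, {"dx": -42, "dy": -90, "dz": 0, "twist": 0, "fingers": -1}]}}

```text
clock: 9.45
eef_pos: [0.4578, -0.0798, 0.0619]
tool_rot: [0.985, 0.172, -0.0, -0.0]
ft_force: [-0.3, -0.7, -0.9]
grip_width: 0.0853
grasp_force: 0.0
```

Emit:
{"method": "carry_out", "body": {"plan": [{"dx": 0, "dy": 0, "dz": 0, "twist": 0, "fingers": -1}, {"dx": 0, "dy": 0, "dz": 0, "twist": 0, "fingers": -1}, {"dx": 0, "dy": 0, "dz": 0, "twist": 0, "fingers": -1}, {"dx": 0, "dy": 0, "dz": 0, "twist": 0, "fingers": -1}, {"dx": 0, "dy": 0, "dz": 0, "twist": 0, "fingers": -1}]}}

```text
clock: 9.87
eef_pos: [0.4597, -0.0816, 0.0614]
tool_rot: [0.985, 0.171, -0.0, 0.0]
ft_force: [0.4, 0.1, -0.1]
grip_width: 0.0855
grasp_force: 0.0
```

Run:
```python
from h import *
to(.4587,-.0806,-.029)
w=look('w6',[(.4587,-.0806,.04)])
g=cv2.cvtColor(w['image'],cv2.COLOR_RGB2GRAY);p=proj(w,(.4587,-.0806,.04))[0].astype(int)
y,x=max(p[1]-40,0),p[0]-40;m=(g[y:y+80,x:x+80]>175).astype(np.uint8)
n,l,s,ce=cv2.connectedComponentsWithStats(m);print(p,s[1:],ce[1:]+[x,y]);print(ground(w,ce[1:]+[x,y],.04).round(4))
```

```text
t 9.87 go mm [-0.6 -1.3 90.4] th 19.6 twist None q6 2.62 w 0.0855 tcp [ 0.4597 -0.0816  0.0614]
9.9167 [ 0.4595 -0.0815  0.0614] 0.08504566946743995
[252 207] [[ 32  28  26  24 496]] [[256.05443548 206.51612903]]
[[ 0.46   -0.0827  0.04  ]]
```

The wrist view puts the small capacitor top at pixel (256,206.5), i.e. (0.460,-0.083), so I'm aligned within about 1 mm. I grip and lift.

Emit:
{"method": "carry_out", "body": {"plan": [{"dx": 0, "dy": 0, "dz": 25, "twist": 0, "fingers": -1}, {"dx": 0, "dy": 0, "dz": 50, "twist": 0, "fingers": -1}, {"dx": 0, "dy": 0, "dz": 72, "twist": 0, "fingers": -1}, {"dx": 0, "dy": 0, "dz": 85, "twist": 0, "fingers": -1}, {"dx": 0, "dy": 0, "dz": 90, "twist": 0, "fingers": -1}]}}

```text
clock: 10.33
eef_pos: [0.4572, -0.0808, -0.0307]
tool_rot: [0.985, 0.171, -0.002, -0.001]
ft_force: [-0.1, 0.3, 1.1]
grip_width: 0.0852
grasp_force: 0.0
```

Emit:
{"method": "carry_out", "body": {"plan": [{"dx": 0, "dy": 0, "dz": 0, "twist": 0, "fingers": -1}, {"dx": 0, "dy": 0, "dz": 0, "twist": 0, "fingers": -0.3}, {"dx": 0, "dy": 0, "dz": 0, "twist": 0, "fingers": 0.1}, {"dx": 0, "dy": 0, "dz": 0, "twist": 0, "fingers": 0.3}, {"dx": 0, "dy": 0, "dz": 0, "twist": 0, "fingers": 1}]}}

```text
clock: 10.75
eef_pos: [0.4601, -0.0811, -0.0274]
tool_rot: [0.985, 0.171, 0.001, 0.0]
ft_force: [-0.5, -0.1, 0.5]
grip_width: 0.0389
grasp_force: 0.0
```

Emit:
{"method": "carry_out", "body": {"plan": [{"dx": 0, "dy": 0, "dz": 0, "twist": 0, "fingers": 1}, {"dx": 0, "dy": 0, "dz": 0, "twist": 0, "fingers": 1}, {"dx": 0, "dy": 0, "dz": 0, "twist": 0, "fingers": 1}, {"dx": 0, "dy": 0, "dz": 0, "twist": 0, "fingers": 1}, {"dx": 0, "dy": 0, "dz": 0, "twist": 0, "fingers": 1}]}}

```text
clock: 11.17
eef_pos: [0.46, -0.0811, -0.0275]
tool_rot: [0.985, 0.171, 0.001, 0.0]
ft_force: [-0.6, 0.9, 5.7]
grip_width: 0.0223
grasp_force: 58.6
```

Emit:
{"method": "carry_out", "body": {"plan": [{"dx": 0, "dy": 0, "dz": -10, "twist": 0, "fingers": 1}, {"dx": 0, "dy": 0, "dz": -30, "twist": -6, "fingers": 1}, {"dx": 0, "dy": 0, "dz": -45, "twist": -13, "fingers": 1}, {"dx": 0, "dy": 0, "dz": -50, "twist": -20, "fingers": 1}, {"dx": 0, "dy": 0, "dz": -50, "twist": -26, "fingers": 1}]}}

```text
clock: 11.58
eef_pos: [0.4606, -0.0812, 0.0233]
tool_rot: [0.92, 0.391, 0.001, 0.001]
ft_force: [0.4, 0.4, -0.8]
grip_width: 0.0223
grasp_force: 58.7
```

Run:
```python
from h import *
to(.4927,.124,.022)
```

```text
t 11.58 go mm [ 170.  -119.4    1.3] th 46.0 twist None q6 2.16 w 0.0223 tcp [ 0.4606 -0.0812  0.0233]
```

Emit:
{"method": "carry_out", "body": {"plan": [{"dx": 18, "dy": -12, "dz": 0, "twist": 0, "fingers": 1}, {"dx": 46, "dy": -32, "dz": 0, "twist": 0, "fingers": 1}, {"dx": 76, "dy": -53, "dz": 0, "twist": 0, "fingers": 1}, {"dx": 106, "dy": -74, "dz": 0, "twist": 0, "fingers": 1}, {"dx": 134, "dy": -94, "dz": 0, "twist": 0, "fingers": 1}]}}

```text
clock: 12.0
eef_pos: [0.4855, 0.0822, 0.0216]
tool_rot: [0.922, 0.388, 0.0, -0.0]
ft_force: [1.0, 0.0, -0.2]
grip_width: 0.0219
grasp_force: 58.7
```

Emit:
{"method": "carry_out", "body": {"plan": [{"dx": 22, "dy": -15, "dz": 0, "twist": 0, "fingers": 1}, {"dx": 34, "dy": -23, "dz": 0, "twist": 0, "fingers": 1}, {"dx": 37, "dy": -25, "dz": 10, "twist": 0, "fingers": 1}, {"dx": 37, "dy": -25, "dz": 22, "twist": 0, "fingers": 1}, {"dx": 37, "dy": -25, "dz": 32, "twist": 0, "fingers": 1}]}}

```text
clock: 12.42
eef_pos: [0.4927, 0.1242, -0.0117]
tool_rot: [0.921, 0.389, -0.001, 0.0]
ft_force: [-0.5, -0.8, -0.6]
grip_width: 0.0222
grasp_force: 58.7
```

Emit:
{"method": "carry_out", "body": {"plan": [{"dx": 0, "dy": 0, "dz": 0, "twist": 0, "fingers": 1}, {"dx": 0, "dy": 0, "dz": 0, "twist": 0, "fingers": 1}, {"dx": 0, "dy": 0, "dz": 0, "twist": 0, "fingers": 1}, {"dx": 0, "dy": 0, "dz": 0, "twist": 0, "fingers": 1}, {"dx": 0, "dy": 0, "dz": 0, "twist": 0, "fingers": 1}]}}

```text
clock: 12.83
eef_pos: [0.4941, 0.1242, -0.0098]
tool_rot: [0.922, 0.388, 0.001, 0.0]
ft_force: [0.0, -0.9, -1.1]
grip_width: 0.0222
grasp_force: 58.7
```

Run:
```python
from h import *
to(.4927,.124,-.0235)
o=bot.get_obs()
w=look('w7')
c=camera('scene');p=proj(c,(.4927,.124,.02))[0].astype(int);print(proj(w,(.4927,.124,.01)))
a=cv2.resize(c['image'][p[1]-45:p[1]+35,p[0]-35:p[0]+35,::-1],(336,384),interpolation=2)
cv2.imwrite('pics/w7s.png',np.hstack([w['image'][:,60:460,::-1],a]))
```

```text
t 12.83 go mm [-1.1 -0.8 13.7] th 45.7 twist None q6 2.59 w 0.0222 tcp [ 0.4941  0.1242 -0.0098]
12.8833 [ 0.494   0.1243 -0.0098] 0.0225129547919393
[[253.32856923 228.37300933]]
```

View pics/w7s.png

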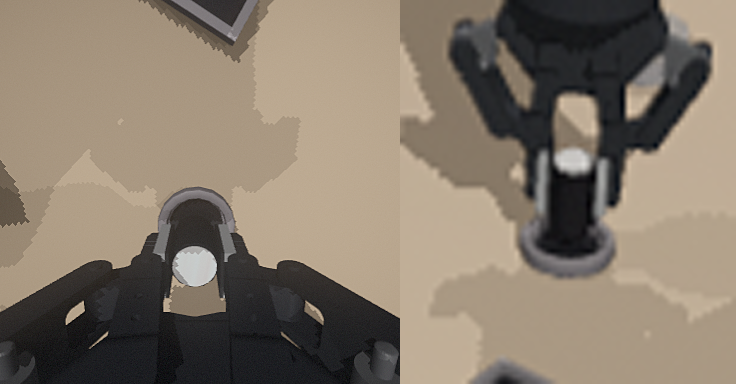

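The small capacitor is centred over its ring: cap disc at crop (194,266), ring at crop (196,228). I lower and release.

Emit:
{"method": "carry_out", "body": {"plan": [{"dx": -1, "dy": -1, "dz": 3, "twist": 0, "fingers": 1}, {"dx": -1, "dy": -1, "dz": 7, "twist": 0, "fingers": 1}, {"dx": -1, "dy": -1, "dz": 11, "twist": 0, "fingers": 1}, {"dx": -1, "dy": -1, "dz": 13, "twist": 0, "fingers": 1}, {"dx": -1, "dy": -1, "dz": 13, "twist": 0, "fingers": 1}]}}

```text
clock: 13.35
eef_pos: [0.4916, 0.1244, -0.0234]
tool_rot: [0.922, 0.388, -0.0, -0.0]
ft_force: [-1.4, -0.7, 2.9]
grip_width: 0.0224
grasp_force: 59.1
```

Emit:
{"method": "carry_out", "body": {"plan": [{"dx": 0, "dy": 0, "dz": 0, "twist": 0, "fingers": 1}, {"dx": 0, "dy": 0, "dz": 1, "twist": 0, "fingers": 1}, {"dx": 0, "dy": 0, "dz": 1, "twist": 0, "fingers": 1}, {"dx": 0, "dy": 0, "dz": 1, "twist": 0, "fingers": 1}, {"dx": 0, "dy": 0, "dz": 1, "twist": 0, "fingers": 0.2}]}}

```text
clock: 13.77
eef_pos: [0.4922, 0.1246, -0.0241]
tool_rot: [0.922, 0.388, 0.0, 0.0]
ft_force: [0.5, 0.5, 0.1]
grip_width: 0.0328
grasp_force: 0.0
```

Emit:
{"method": "carry_out", "body": {"plan": [{"dx": 0, "dy": 0, "dz": 0, "twist": 0, "fingers": -0.2}, {"dx": 0, "dy": 0, "dz": 0, "twist": 0, "fingers": -0.6}, {"dx": 0, "dy": 0, "dz": 0, "twist": 0, "fingers": -1}, {"dx": 0, "dy": 0, "dz": -10, "twist": 0, "fingers": -1}, {"dx": 0, "dy": 0, "dz": -35, "twist": 0, "fingers": -1}]}}

```text
clock: 14.18
eef_pos: [0.4887, 0.1237, 0.0082]
tool_rot: [0.922, 0.388, -0.004, -0.001]
ft_force: [0.9, -0.4, 0.5]
grip_width: 0.0855
grasp_force: 0.0
```

Emit:
{"method": "carry_out", "body": {"plan": [{"dx": 0, "dy": 0, "dz": -30, "twist": 0, "fingers": -1}, {"dx": 0, "dy": 0, "dz": -50, "twist": -7, "fingers": -1}, {"dx": 0, "dy": 0, "dz": -50, "twist": -14, "fingers": -1}, {"dx": 0, "dy": 0, "dz": -50, "twist": -21, "fingers": -1}, {"dx": 0, "dy": 0, "dz": -50, "twist": -28, "fingers": -1}]}}

```text
clock: 14.6
eef_pos: [0.4927, 0.1246, 0.062]
tool_rot: [0.798, 0.602, 0.001, 0.0]
ft_force: [0.2, 0.5, -0.7]
grip_width: 0.0849
grasp_force: 0.0
```

Run:
```python
from h import *
to(.414,.266,.08,142)
```

```text
t 14.6 go mm [ 114.3 -114.5  -18.1] th 74.0 twist -68.0 q6 2.1 w 0.0849 tcp [0.4927 0.1246 0.062 ]
```

Emit:
{"method": "carry_out", "body": {"plan": [{"dx": 22, "dy": -22, "dz": -10, "twist": -6, "fingers": -1}, {"dx": 48, "dy": -48, "dz": -18, "twist": -13, "fingers": -1}, {"dx": 75, "dy": -75, "dz": -18, "twist": -20, "fingers": -1}, {"dx": 98, "dy": -98, "dz": -18, "twist": -27, "fingers": -1}, {"dx": 114, "dy": -114, "dz": -18, "twist": -34, "fingers": -1}]}}

```text
clock: 15.02
eef_pos: [0.4134, 0.2682, 0.0796]
tool_rot: [0.587, 0.81, 0.001, -0.0]
ft_force: [-0.1, -0.5, -0.3]
grip_width: 0.0851
grasp_force: 0.0
```

Emit:
{"method": "carry_out", "body": {"plan": [{"dx": 0, "dy": 0, "dz": 0, "twist": -7, "fingers": -1}, {"dx": 0, "dy": 0, "dz": 0, "twist": -14, "fingers": -1}, {"dx": 0, "dy": 0, "dz": 0, "twist": -21, "fingers": -1}, {"dx": 0, "dy": 0, "dz": 0, "twist": -28, "fingers": -1}, {"dx": 0, "dy": 0, "dz": 0, "twist": -34, "fingers": -1}]}}

```text
clock: 15.43
eef_pos: [0.4146, 0.2662, 0.0792]
tool_rot: [0.325, 0.946, 0.0, 0.0]
ft_force: [-0.2, -0.2, -0.1]
grip_width: 0.0852
grasp_force: 0.0
```

Emit:
{"method": "carry_out", "body": {"plan": [{"dx": 0, "dy": 0, "dz": 0, "twist": 0, "fingers": -1}, {"dx": 0, "dy": 0, "dz": 0, "twist": 0, "fingers": -1}, {"dx": 0, "dy": 0, "dz": 0, "twist": 0, "fingers": -1}, {"dx": 0, "dy": 0, "dz": 0, "twist": 0, "fingers": -1}, {"dx": 0, "dy": 0, "dz": 0, "twist": 0, "fingers": -1}]}}

```text
clock: 15.85
eef_pos: [0.4146, 0.2659, 0.0787]
tool_rot: [0.329, 0.944, 0.0, -0.0]
ft_force: [0.2, -0.7, -0.4]
grip_width: 0.0854
grasp_force: 0.0
```

Run:
```python
from h import *
to(.414,.266,.08,142)
w=look('w8');print(proj(w,(.414,.266,.048)))
```

```text
t 15.85 go mm [ 0.5 -0.3 -1.3] th 141.6 twist -0.4 q6 1.24 w 0.0854 tcp [0.4146 0.2659 0.0787]
15.9 [0.4146 0.2659 0.0787] 0.0852326275749823
[[253.36409811 202.24066308]]
```

View pics/w8.png

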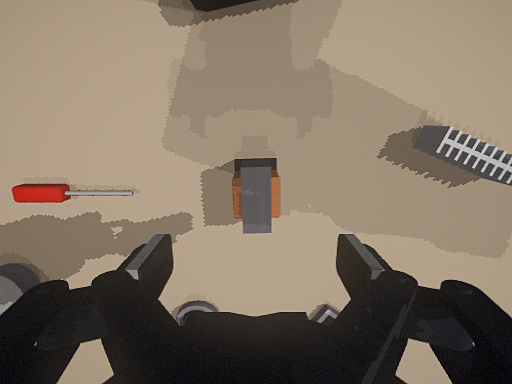

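The core top spans columns 241–271 and rows 166–233, centred at (256.5,199.5) and well aligned with the fingers. I shift about +2 mm in x and y, descend, and grip.

Emit:
{"method": "carry_out", "body": {"plan": [{"dx": 2, "dy": 2, "dz": 25, "twist": 0, "fingers": -1}, {"dx": 2, "dy": 2, "dz": 55, "twist": 0, "fingers": -1}, {"dx": 2, "dy": 2, "dz": 80, "twist": 0, "fingers": -1}, {"dx": 2, "dy": 2, "dz": 97, "twist": 0, "fingers": -1}, {"dx": 2, "dy": 2, "dz": 103, "twist": 0, "fingers": -1}]}}

```text
clock: 16.32
eef_pos: [0.4121, 0.2673, -0.0272]
tool_rot: [0.328, 0.945, -0.002, -0.002]
ft_force: [-0.1, 0.2, -0.4]
grip_width: 0.0854
grasp_force: 0.0
```

Emit:
{"method": "carry_out", "body": {"plan": [{"dx": 0, "dy": 0, "dz": 0, "twist": 0, "fingers": -1}, {"dx": 0, "dy": 0, "dz": 0, "twist": 0, "fingers": -0.6}, {"dx": 0, "dy": 0, "dz": 0, "twist": 0, "fingers": -0.3}, {"dx": 0, "dy": 0, "dz": 0, "twist": 0, "fingers": 0}, {"dx": 0, "dy": 0, "dz": 0, "twist": 0, "fingers": 1}]}}

```text
clock: 16.73
eef_pos: [0.4152, 0.2693, -0.0231]
tool_rot: [0.328, 0.945, 0.001, 0.001]
ft_force: [-1.3, -1.7, 45.1]
grip_width: 0.0393
grasp_force: 55.7
```

Emit:
{"method": "carry_out", "body": {"plan": [{"dx": 0, "dy": 0, "dz": 0, "twist": 0, "fingers": 1}, {"dx": 0, "dy": 0, "dz": 0, "twist": 0, "fingers": 1}, {"dx": 0, "dy": 0, "dz": 0, "twist": 0, "fingers": 1}, {"dx": 0, "dy": 0, "dz": 0, "twist": 0, "fingers": 1}, {"dx": 0, "dy": 0, "dz": 0, "twist": 0, "fingers": 1}]}}

```text
clock: 17.15
eef_pos: [0.4155, 0.2695, -0.0229]
tool_rot: [0.328, 0.945, 0.001, 0.001]
ft_force: [0.0, -0.5, 6.2]
grip_width: 0.0391
grasp_force: 62.6
```

Emit:
{"method": "carry_out", "body": {"plan": [{"dx": 0, "dy": 0, "dz": -10, "twist": 0, "fingers": 1}, {"dx": 0, "dy": 0, "dz": -30, "twist": -5, "fingers": 1}, {"dx": 0, "dy": 0, "dz": -50, "twist": -11, "fingers": 1}, {"dx": 0, "dy": 0, "dz": -55, "twist": -18, "fingers": 1}, {"dx": 0, "dy": 0, "dz": -55, "twist": -24, "fingers": 1}]}}

```text
clock: 17.57
eef_pos: [0.4156, 0.2696, 0.0331]
tool_rot: [0.122, 0.993, 0.001, 0.002]
ft_force: [0.7, -0.1, -1.9]
grip_width: 0.039
grasp_force: 61.6
```

Run:
```python
from h import *
to(.6129,.2272,.03,196)
```

```text
t 17.57 go mm [-201.7    6.5    3.7] th 166.0 twist -30.0 q6 0.82 w 0.039 tcp [0.4156 0.2696 0.0331]
```

Emit:
{"method": "carry_out", "body": {"plan": [{"dx": -15, "dy": 0, "dz": 0, "twist": 0, "fingers": 1}, {"dx": -45, "dy": 1, "dz": 0, "twist": 0, "fingers": 1}, {"dx": -80, "dy": 3, "dz": 0, "twist": 0, "fingers": 1}, {"dx": -115, "dy": 4, "dz": 0, "twist": 0, "fingers": 1}, {"dx": -150, "dy": 5, "dz": 0, "twist": 0, "fingers": 1}]}}

```text
clock: 17.98
eef_pos: [0.5616, 0.2361, 0.0309]
tool_rot: [0.124, 0.992, -0.0, -0.0]
ft_force: [-0.0, 0.9, -1.9]
grip_width: 0.0387
grasp_force: 61.6
```

Emit:
{"method": "carry_out", "body": {"plan": [{"dx": -25, "dy": 1, "dz": 0, "twist": -6, "fingers": 1}, {"dx": -42, "dy": 1, "dz": 0, "twist": -12, "fingers": 1}, {"dx": -52, "dy": 2, "dz": 0, "twist": -18, "fingers": 1}, {"dx": -52, "dy": 2, "dz": 0, "twist": -24, "fingers": 1}, {"dx": -52, "dy": 2, "dz": 0, "twist": -30, "fingers": 1}]}}

```text
clock: 18.4
eef_pos: [0.6119, 0.2249, 0.0302]
tool_rot: [-0.139, 0.99, -0.0, -0.001]
ft_force: [-0.5, 0.7, -2.8]
grip_width: 0.039
grasp_force: 61.4
```

Emit:
{"method": "carry_out", "body": {"plan": [{"dx": 0, "dy": 0, "dz": 10, "twist": 0, "fingers": 1}, {"dx": 0, "dy": 0, "dz": 22, "twist": 0, "fingers": 1}, {"dx": 0, "dy": 0, "dz": 32, "twist": 0, "fingers": 1}, {"dx": 0, "dy": 0, "dz": 34, "twist": 0, "fingers": 1}, {"dx": 0, "dy": 0, "dz": 34, "twist": 0, "fingers": 1}]}}

```text
clock: 18.82
eef_pos: [0.6097, 0.225, -0.0057]
tool_rot: [-0.136, 0.991, -0.0, -0.002]
ft_force: [-0.5, 0.7, -2.1]
grip_width: 0.0394
grasp_force: 61.5
```

Run:
```python
from h import *
to(.6129,.2272,-.0189,196)
w=look('w9');print('nest ctr px',proj(w,(.6129,.2272,.01)))
c=camera('scene');p=proj(c,(.6129,.2272,.02))[0].astype(int)
a=cv2.resize(c['image'][p[1]-45:p[1]+35,p[0]-35:p[0]+35,::-1],(336,384),interpolation=2)
cv2.imwrite('pics/w9s.png',np.hstack([w['image'][:,60:460,::-1],a]))
```

```text
t 18.82 go mm [-3.7  1.2 13.1] th -164.3 twist -0.3 q6 0.08 w 0.0394 tcp [ 0.6097  0.225  -0.0057]
18.8667 [ 0.6106  0.2254 -0.0046] 0.0387943098280909
nest ctr px [[255.31678669 228.94774616]]
```

View pics/w9s.png

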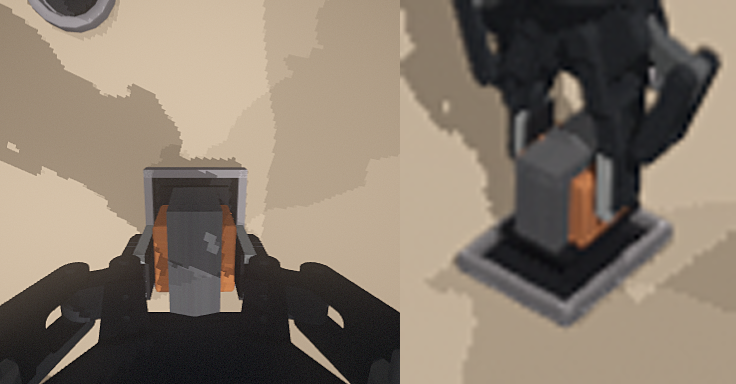

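The transformer is square over the wide nest, with the foot inside the rim in both views. I lower in two steps.

Emit:
{"method": "carry_out", "body": {"plan": [{"dx": -2, "dy": 1, "dz": 3, "twist": 0, "fingers": 1}, {"dx": -2, "dy": 1, "dz": 6, "twist": 0, "fingers": 1}, {"dx": -2, "dy": 1, "dz": 10, "twist": 0, "fingers": 1}, {"dx": -2, "dy": 1, "dz": 13, "twist": 0, "fingers": 1}, {"dx": -2, "dy": 1, "dz": 13, "twist": 0, "fingers": 1}]}}

```text
clock: 19.33
eef_pos: [0.6126, 0.2268, -0.0174]
tool_rot: [-0.137, 0.991, -0.0, -0.001]
ft_force: [-0.3, -0.1, -2.8]
grip_width: 0.0387
grasp_force: 61.5
```

Emit:
{"method": "carry_out", "body": {"plan": [{"dx": 0, "dy": 0, "dz": 0, "twist": 0, "fingers": 1}, {"dx": 0, "dy": 0, "dz": 0.5, "twist": 0, "fingers": 1}, {"dx": 0, "dy": 0, "dz": 1, "twist": 0, "fingers": 1}, {"dx": 0, "dy": 0, "dz": 1, "twist": 0, "fingers": 1}, {"dx": 0, "dy": 0, "dz": 1, "twist": 0, "fingers": 1}]}}

```text
clock: 19.75
eef_pos: [0.6135, 0.2271, -0.0173]
tool_rot: [-0.137, 0.991, 0.0, 0.0]
ft_force: [-1.1, -0.4, -2.4]
grip_width: 0.0386
grasp_force: 61.5
```

Emit:
{"method": "carry_out", "body": {"plan": [{"dx": 0, "dy": 0, "dz": 1, "twist": 0, "fingers": 1}, {"dx": 0, "dy": 0, "dz": 2, "twist": 0, "fingers": 1}, {"dx": 0, "dy": 0, "dz": 2, "twist": 0, "fingers": 1}, {"dx": 0, "dy": 0, "dz": 2, "twist": 0, "fingers": 1}, {"dx": 0, "dy": 0, "dz": 2, "twist": 0, "fingers": -0.2}]}}

```text
clock: 20.17
eef_pos: [0.6138, 0.2272, -0.019]
tool_rot: [-0.137, 0.991, 0.0, 0.0]
ft_force: [-0.4, 1.0, -0.4]
grip_width: 0.0497
grasp_force: 0.0
```

Emit:
{"method": "carry_out", "body": {"plan": [{"dx": 0, "dy": 0, "dz": 0, "twist": 0, "fingers": -0.6}, {"dx": 0, "dy": 0, "dz": 0, "twist": 0, "fingers": -1}, {"dx": 0, "dy": 0, "dz": 0, "twist": 0, "fingers": -1}, {"dx": 0, "dy": 0, "dz": -15, "twist": 0, "fingers": -1}, {"dx": 0, "dy": 0, "dz": -45, "twist": 0, "fingers": -1}]}}

```text
clock: 20.58
eef_pos: [0.6096, 0.2257, 0.0213]
tool_rot: [-0.137, 0.991, -0.001, -0.005]
ft_force: [0.5, 0.5, 0.3]
grip_width: 0.0853
grasp_force: 0.0
```

Emit:
{"method": "carry_out", "body": {"plan": [{"dx": 0, "dy": 0, "dz": -25, "twist": 0, "fingers": -1}, {"dx": 0, "dy": 0, "dz": -50, "twist": -3, "fingers": -1}, {"dx": 0, "dy": 0, "dz": -55, "twist": -7, "fingers": -1}, {"dx": 0, "dy": 0, "dz": -55, "twist": -10, "fingers": -1}, {"dx": 0, "dy": 0, "dz": -55, "twist": -13, "fingers": -1}]}}

```text
clock: 21.0
eef_pos: [0.6143, 0.2274, 0.0821]
tool_rot: [-0.249, 0.968, 0.0, 0.001]
ft_force: [-0.4, -0.1, 1.0]
grip_width: 0.0852
grasp_force: 0.0
```

Run:
```python
from h import *
to(.503,.438,.08,209)
```

```text
t 21.0 go mm [ -4.1 238.1   2. ] th -151.2 twist -0.2 q6 -0.15 w 0.0852 tcp [0.6143 0.2274 0.0821]
```

Emit:
{"method": "carry_out", "body": {"plan": [{"dx": 0, "dy": 20, "dz": 0, "twist": 0, "fingers": -1}, {"dx": -1, "dy": 52, "dz": 0, "twist": 0, "fingers": -1}, {"dx": -1, "dy": 88, "dz": 0, "twist": 0, "fingers": -1}, {"dx": -2, "dy": 124, "dz": 0, "twist": 0, "fingers": -1}, {"dx": -3, "dy": 160, "dz": 0, "twist": 0, "fingers": -1}]}}

```text
clock: 21.42
eef_pos: [0.5385, 0.3699, 0.0807]
tool_rot: [-0.247, 0.969, 0.0, 0.0]
ft_force: [0.4, 0.7, 1.5]
grip_width: 0.0857
grasp_force: 0.0
```

Emit:
{"method": "carry_out", "body": {"plan": [{"dx": 0, "dy": 34, "dz": 0, "twist": 0, "fingers": -1}, {"dx": -1, "dy": 62, "dz": 0, "twist": 0, "fingers": -1}, {"dx": -1, "dy": 78, "dz": 0, "twist": 0, "fingers": -1}, {"dx": -1, "dy": 78, "dz": 0, "twist": 0, "fingers": -1}, {"dx": -1, "dy": 78, "dz": 0, "twist": 0, "fingers": -1}]}}

```text
clock: 21.83
eef_pos: [0.5023, 0.4381, 0.0804]
tool_rot: [-0.249, 0.969, -0.0, 0.0]
ft_force: [0.6, 0.2, -0.6]
grip_width: 0.0857
grasp_force: 0.0
```

Emit:
{"method": "carry_out", "body": {"plan": [{"dx": 0, "dy": 0, "dz": 0, "twist": 0, "fingers": -1}, {"dx": 0, "dy": 0, "dz": 0, "twist": 0, "fingers": -1}, {"dx": 0, "dy": 0, "dz": 0, "twist": 0, "fingers": -1}, {"dx": 0, "dy": 0, "dz": 0, "twist": 0, "fingers": -1}, {"dx": 0, "dy": 0, "dz": 0, "twist": 0, "fingers": -1}]}}

```text
clock: 22.25
eef_pos: [0.5033, 0.4369, 0.0807]
tool_rot: [-0.247, 0.969, -0.0, 0.0]
ft_force: [1.0, 0.5, 0.5]
grip_width: 0.0855
grasp_force: 0.0
```

Run:
```python
from h import *
to(.503,.438,-.03,209)
w=look('w10');print(proj(w,[(.503,.438,.036),(.503,.438,0)]),proj(w,bot.get_obs()['eef_pos']*[1,1,0]+[0,0,.036]))
```

```text
t 22.25 go mm [ -0.3   1.1 110.7] th -151.4 twist -0.4 q6 0.22 w 0.0855 tcp [0.5033 0.4369 0.0807]
22.3 [0.5032 0.4371 0.0807] 0.08554788421134814
[[255.02347505 197.94208418]
 [254.95550212 187.74201131]] [[254.03123407 197.62444195]]
```

View pics/w10.png

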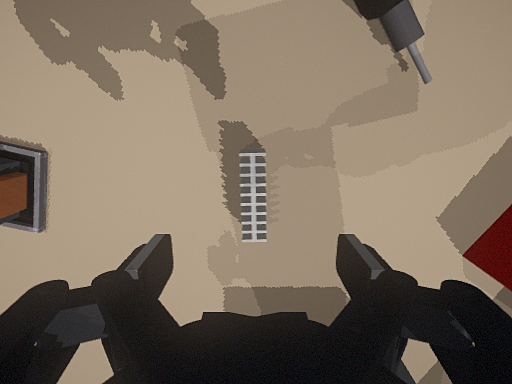

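The heatsink top spans rows 153–242 and columns 239–266, centred under the gripper and aligned with it. I descend, grip and lift.

Emit:
{"method": "carry_out", "body": {"plan": [{"dx": 0, "dy": 0, "dz": 28, "twist": 0, "fingers": -1}, {"dx": 0, "dy": 0, "dz": 60, "twist": 0, "fingers": -1}, {"dx": 0, "dy": 0, "dz": 88, "twist": 0, "fingers": -1}, {"dx": 0, "dy": 0, "dz": 105, "twist": 0, "fingers": -1}, {"dx": 0, "dy": 0, "dz": 110, "twist": 0, "fingers": -1}]}}

```text
clock: 22.72
eef_pos: [0.5002, 0.4353, -0.0337]
tool_rot: [-0.248, 0.969, -0.002, -0.003]
ft_force: [-1.0, -1.1, -1.7]
grip_width: 0.0853
grasp_force: 0.0
```

Emit:
{"method": "carry_out", "body": {"plan": [{"dx": 0, "dy": 0, "dz": 0, "twist": 0, "fingers": -1}, {"dx": 0, "dy": 0, "dz": 0, "twist": 0, "fingers": -0.3}, {"dx": 0, "dy": 0, "dz": 0, "twist": 0, "fingers": 0.1}, {"dx": 0, "dy": 0, "dz": 0, "twist": 0, "fingers": 0.3}, {"dx": 0, "dy": 0, "dz": 0, "twist": 0, "fingers": 1}]}}

```text
clock: 23.13
eef_pos: [0.5036, 0.4387, -0.0275]
tool_rot: [-0.248, 0.969, 0.001, 0.001]
ft_force: [-0.3, 0.5, -0.1]
grip_width: 0.0388
grasp_force: 0.0
```

Emit:
{"method": "carry_out", "body": {"plan": [{"dx": 0, "dy": 0, "dz": 0, "twist": 0, "fingers": 1}, {"dx": 0, "dy": 0, "dz": 0, "twist": 0, "fingers": 1}, {"dx": 0, "dy": 0, "dz": 0, "twist": 0, "fingers": 1}, {"dx": 0, "dy": 0, "dz": 0, "twist": 0, "fingers": 1}, {"dx": 0, "dy": 0, "dz": 0, "twist": 0, "fingers": 1}]}}

```text
clock: 23.55
eef_pos: [0.5034, 0.4385, -0.0281]
tool_rot: [-0.248, 0.969, 0.001, 0.001]
ft_force: [0.2, 0.1, 5.9]
grip_width: 0.021
grasp_force: 59.9
```

Emit:
{"method": "carry_out", "body": {"plan": [{"dx": 0, "dy": 0, "dz": -10, "twist": 0, "fingers": 1}, {"dx": 0, "dy": 0, "dz": -30, "twist": 0, "fingers": 1}, {"dx": 0, "dy": 0, "dz": -60, "twist": 4, "fingers": 1}, {"dx": 0, "dy": 0, "dz": -85, "twist": 10, "fingers": 1}, {"dx": 0, "dy": 0, "dz": -90, "twist": 16, "fingers": 1}]}}

```text
clock: 23.97
eef_pos: [0.5047, 0.4397, 0.066]
tool_rot: [-0.108, 0.994, 0.002, 0.003]
ft_force: [1.4, 1.0, -0.3]
grip_width: 0.0207
grasp_force: 59.1
```

Run:
```python
from h import *
to(.5267,-.4013,.06,188.3)
```

```text
t 23.97 go mm [ 159.2 -826.1    2.1] th -167.6 twist 4.1 q6 0.5 w 0.0207 tcp [0.5047 0.4397 0.066 ]
```

Emit:
{"method": "carry_out", "body": {"plan": [{"dx": 3, "dy": -15, "dz": 0, "twist": 0, "fingers": 1}, {"dx": 9, "dy": -45, "dz": 0, "twist": 0, "fingers": 1}, {"dx": 15, "dy": -80, "dz": 0, "twist": 0, "fingers": 1}, {"dx": 22, "dy": -116, "dz": 0, "twist": 0, "fingers": 1}, {"dx": 29, "dy": -152, "dz": 0, "twist": 0, "fingers": 1}]}}

```text
clock: 24.38
eef_pos: [0.5068, 0.2816, 0.0603]
tool_rot: [-0.111, 0.994, -0.0, -0.001]
ft_force: [0.6, 0.0, -1.7]
grip_width: 0.021
grasp_force: 59.1
```

Emit:
{"method": "carry_out", "body": {"plan": [{"dx": 7, "dy": -36, "dz": 0, "twist": 0, "fingers": 1}, {"dx": 14, "dy": -72, "dz": 0, "twist": 0, "fingers": 1}, {"dx": 21, "dy": -108, "dz": 0, "twist": 0, "fingers": 1}, {"dx": 28, "dy": -144, "dz": 0, "twist": 0, "fingers": 1}, {"dx": 35, "dy": -180, "dz": 0, "twist": 0, "fingers": 1}]}}

```text
clock: 24.8
eef_pos: [0.5123, 0.0981, 0.0606]
tool_rot: [-0.111, 0.994, -0.0, -0.001]
ft_force: [0.8, -0.0, -1.0]
grip_width: 0.021
grasp_force: 59.1
```

Emit:
{"method": "carry_out", "body": {"plan": [{"dx": 7, "dy": -36, "dz": 0, "twist": 0, "fingers": 1}, {"dx": 14, "dy": -72, "dz": 0, "twist": 0, "fingers": 1}, {"dx": 21, "dy": -108, "dz": 0, "twist": 0, "fingers": 1}, {"dx": 28, "dy": -144, "dz": 0, "twist": 0, "fingers": 1}, {"dx": 35, "dy": -180, "dz": 0, "twist": 0, "fingers": 1}]}}

```text
clock: 25.22
eef_pos: [0.5177, -0.0851, 0.0606]
tool_rot: [-0.111, 0.994, 0.0, -0.0]
ft_force: [0.8, -0.3, -1.2]
grip_width: 0.0209
grasp_force: 59.1
```

Emit:
{"method": "carry_out", "body": {"plan": [{"dx": 7, "dy": -36, "dz": 0, "twist": 0, "fingers": 1}, {"dx": 14, "dy": -72, "dz": 0, "twist": 0, "fingers": 1}, {"dx": 21, "dy": -108, "dz": 0, "twist": 0, "fingers": 1}, {"dx": 28, "dy": -144, "dz": 0, "twist": 0, "fingers": 1}, {"dx": 35, "dy": -180, "dz": 0, "twist": 0, "fingers": 1}]}}

```text
clock: 25.63
eef_pos: [0.5232, -0.2682, 0.0605]
tool_rot: [-0.111, 0.994, 0.0, -0.0]
ft_force: [1.5, -0.0, -1.4]
grip_width: 0.021
grasp_force: 59.1
```

Emit:
{"method": "carry_out", "body": {"plan": [{"dx": 6, "dy": -34, "dz": 0, "twist": 0, "fingers": 1}, {"dx": 12, "dy": -66, "dz": 0, "twist": 1, "fingers": 1}, {"dx": 17, "dy": -96, "dz": 0, "twist": 2, "fingers": 1}, {"dx": 21, "dy": -118, "dz": 0, "twist": 3, "fingers": 1}, {"dx": 24, "dy": -132, "dz": 0, "twist": 4, "fingers": 1}]}}

```text
clock: 26.05
eef_pos: [0.5287, -0.4035, 0.0601]
tool_rot: [-0.074, 0.997, 0.0, -0.0]
ft_force: [-0.8, 0.2, -0.7]
grip_width: 0.0208
grasp_force: 59.1
```

Emit:
{"method": "carry_out", "body": {"plan": [{"dx": 0, "dy": 0, "dz": 0, "twist": 0, "fingers": 1}, {"dx": 0, "dy": 0, "dz": 0, "twist": 0, "fingers": 1}, {"dx": 0, "dy": 0, "dz": 0, "twist": 0, "fingers": 1}, {"dx": 0, "dy": 0, "dz": 0, "twist": 0, "fingers": 1}, {"dx": 0, "dy": 0, "dz": 0, "twist": 0, "fingers": 1}]}}

```text
clock: 26.47
eef_pos: [0.5298, -0.3994, 0.0607]
tool_rot: [-0.077, 0.997, 0.0, -0.0]
ft_force: [0.3, -0.3, -0.5]
grip_width: 0.0207
grasp_force: 59.1
```

Run:
```python
from h import *
to(.5267,-.4013,-.0241,188.3)
```

```text
t 26.47 go mm [ 3.3 -1.5 84.8] th -171.2 twist 0.5 q6 -0.8 w 0.0207 tcp [ 0.5298 -0.3994  0.0607]
```

Emit:
{"method": "carry_out", "body": {"plan": [{"dx": 3, "dy": -1, "dz": 15, "twist": 0, "fingers": 1}, {"dx": 3, "dy": -1, "dz": 35, "twist": 0, "fingers": 1}, {"dx": 3, "dy": -1, "dz": 55, "twist": 0, "fingers": 1}, {"dx": 3, "dy": -1, "dz": 67, "twist": 0, "fingers": 1}, {"dx": 3, "dy": -1, "dz": 71, "twist": 0, "fingers": 1}]}}

```text
clock: 26.88
eef_pos: [0.5253, -0.4001, -0.013]
tool_rot: [-0.076, 0.997, 0.002, -0.002]
ft_force: [0.1, -0.1, -1.8]
grip_width: 0.0204
grasp_force: 59.1
```

Emit:
{"method": "carry_out", "body": {"plan": [{"dx": 0, "dy": 0, "dz": 0, "twist": 0, "fingers": 1}, {"dx": 0, "dy": 0, "dz": 2, "twist": 0, "fingers": 1}, {"dx": 0, "dy": 0, "dz": 5, "twist": 0, "fingers": 1}, {"dx": 0, "dy": 0, "dz": 8, "twist": 0, "fingers": 1}, {"dx": 0, "dy": 0, "dz": 10, "twist": 0, "fingers": 1}]}}

```text
clock: 27.3
eef_pos: [0.5272, -0.4025, -0.0198]
tool_rot: [-0.076, 0.997, -0.0, 0.0]
ft_force: [0.9, 0.4, -2.0]
grip_width: 0.0208
grasp_force: 59.1
```

Emit:
{"method": "carry_out", "body": {"plan": [{"dx": 0, "dy": 0, "dz": 1, "twist": 0, "fingers": 1}, {"dx": 0, "dy": 0, "dz": 2, "twist": 0, "fingers": 1}, {"dx": 0, "dy": 0, "dz": 2, "twist": 0, "fingers": 1}, {"dx": 0, "dy": 0, "dz": 2, "twist": 0, "fingers": 1}, {"dx": 0, "dy": 0, "dz": 2, "twist": 0, "fingers": 1}]}}

```text
clock: 27.72
eef_pos: [0.5269, -0.4023, -0.0223]
tool_rot: [-0.076, 0.997, -0.0, 0.0]
ft_force: [1.1, -0.2, -0.7]
grip_width: 0.0205
grasp_force: 59.1
```

Run:
```python
from h import *
to(.5267,-.4013,-.0241,188.3)
print(bot.get_obs()['ft_force'])
```

```text
t 27.72 go mm [0.  1.  1.8] th -171.3 twist 0.4 q6 -0.8 w 0.0205 tcp [ 0.5269 -0.4023 -0.0223]
[ 1.07401672 -0.24859766 -0.72263964]
```

Last 2 mm, then release, lift and retreat.

Emit:
{"method": "carry_out", "body": {"plan": [{"dx": 0, "dy": 0, "dz": 1, "twist": 0, "fingers": 1}, {"dx": 0, "dy": 0, "dz": 2, "twist": 0, "fingers": 1}, {"dx": 0, "dy": 0, "dz": 2, "twist": 0, "fingers": 1}, {"dx": 0, "dy": 0, "dz": 2, "twist": 0, "fingers": 1}, {"dx": 0, "dy": 0, "dz": 2, "twist": 0, "fingers": 0.3}]}}

```text
clock: 28.13
eef_pos: [0.5269, -0.4023, -0.0242]
tool_rot: [-0.076, 0.997, -0.0, 0.0]
ft_force: [-0.0, -0.1, 0.4]
grip_width: 0.0293
grasp_force: 0.0
```

Emit:
{"method": "carry_out", "body": {"plan": [{"dx": 0, "dy": 0, "dz": 0, "twist": 0, "fingers": -0.2}, {"dx": 0, "dy": 0, "dz": 0, "twist": 0, "fingers": -0.6}, {"dx": 0, "dy": 0, "dz": 0, "twist": 0, "fingers": -1}, {"dx": 0, "dy": 0, "dz": 0, "twist": 0, "fingers": -1}, {"dx": 0, "dy": 0, "dz": -20, "twist": 0, "fingers": -1}]}}

```text
clock: 28.55
eef_pos: [0.5238, -0.3999, -0.0087]
tool_rot: [-0.076, 0.997, 0.003, -0.003]
ft_force: [0.1, 0.7, -1.2]
grip_width: 0.0851
grasp_force: 0.0
```

Emit:
{"method": "carry_out", "body": {"plan": [{"dx": 0, "dy": 0, "dz": -30, "twist": 0, "fingers": -1}, {"dx": 0, "dy": 0, "dz": -60, "twist": 0, "fingers": -1}, {"dx": 0, "dy": 0, "dz": -90, "twist": 0, "fingers": -1}, {"dx": 20, "dy": 0, "dz": -120, "twist": 0, "fingers": -1}, {"dx": 50, "dy": 0, "dz": -130, "twist": 0, "fingers": -1}]}}

```text
clock: 28.97
eef_pos: [0.4814, -0.4111, 0.1309]
tool_rot: [-0.078, 0.997, -0.003, 0.004]
ft_force: [0.4, -0.8, 1.4]
grip_width: 0.0855
grasp_force: 0.0
```

Emit:
{"method": "carry_out", "body": {"plan": [{"dx": 35, "dy": 0, "dz": 0, "twist": 0, "fingers": -1}, {"dx": 70, "dy": 0, "dz": 0, "twist": 0, "fingers": -1}, {"dx": 105, "dy": 0, "dz": 0, "twist": 0, "fingers": -1}, {"dx": 140, "dy": 0, "dz": 0, "twist": 0, "fingers": -1}, {"dx": 160, "dy": 0, "dz": 0, "twist": 0, "fingers": -1}]}}

```text
clock: 29.38
eef_pos: [0.3158, -0.4339, 0.1258]
tool_rot: [-0.075, 0.997, 0.0, -0.001]
ft_force: [-0.8, 0.4, -0.0]
grip_width: 0.0853
grasp_force: 0.0
```

Emit:
{"method": "carry_out", "body": {"plan": [{"dx": 0, "dy": 0, "dz": 0, "twist": 0, "fingers": -1}, {"dx": 0, "dy": 0, "dz": 0, "twist": 0, "fingers": -1}, {"dx": 0, "dy": 0, "dz": 0, "twist": 0, "fingers": -1}, {"dx": 0, "dy": 0, "dz": 0, "twist": 0, "fingers": -1}, {"dx": 0, "dy": 0, "dz": 0, "twist": 0, "fingers": -1}]}}

```text
clock: 29.8
eef_pos: [0.3204, -0.4338, 0.1255]
tool_rot: [-0.077, 0.997, -0.0, 0.0]
ft_force: [-0.1, 0.6, 1.4]
grip_width: 0.0857
grasp_force: 0.0
```

Run:
```python
from h import *
c=camera('top');s=camera('scene')
rows=[[],[]]
for P in[(.6186,-.2407),(.4927,.124),(.6129,.2272),(.5267,-.4013)]:
  for r,k in zip(rows,(c,s)):
    u,v=proj(k,(*P,.02))[0].astype(int);r.append(cv2.resize(k['image'][v-25:v+25,u-25:u+25,::-1],(200,200),interpolation=2))
cv2.imwrite('pics/end.png',np.vstack([np.hstack(r) for r in rows]))
print(bot.get_obs()['eef_pos'])
```

```text
[ 0.32016823 -0.43368597  0.12536024]
```

View pics/end.png

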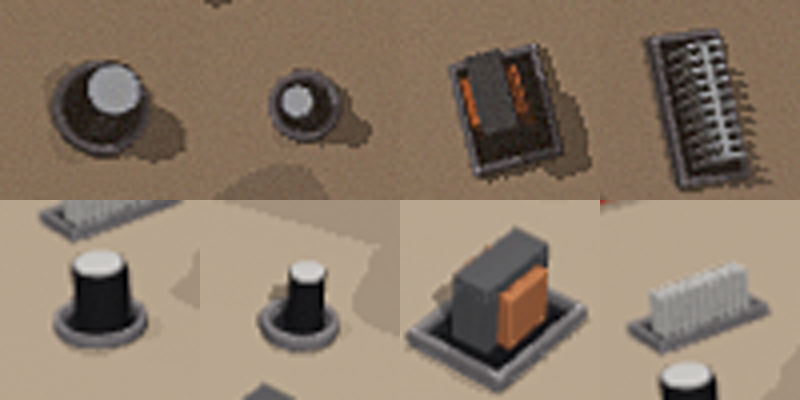

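All four parts stand in their pockets in both views. The transformer looks a little off-centre, so I put numbers on it from these pixels (core top about tile (92,93), heatsink top about (113,101)).

Run:
```python
from h import *
c=camera('top')
def g(P,pts,z):
    u,v=proj(c,(*P,.02))[0].astype(int)
    return ground(c,[(u-25+(x+.5)/4-.5,v-25+(y+.5)/4-.5) for x,y in pts],z)[:,:2]
W=(.6129,.2272);N=(.5267,-.4013);L=(.6186,-.2407);S=(.4927,.124)
for k,P,n,p,z in[('traf',W,[(106,110)],[(92,93)],.052),('heat',N,[(99,108)],[(113,101)],.040),('L',L,[(100,107)],[(114,90)],.054),('S',S,[(104,106)],[(97,100)],.044)]:
    a=g(P,n,.01)[0];b=g(P,p,z)[0];print(k,a.round(4),b.round(4),((b-a)*1000).round(1),((b-P)*1000).round(1))
# automatic: copper/grey masks
u,v=proj(c,(*W,.02))[0].astype(int);im=c['image'].astype(int)[v-25:v+25,u-25:u+25]
m=((im[...,0]-im[...,2])>90).astype(np.uint8);n,l,s,ce=cv2.connectedComponentsWithStats(m)
for i in range(1,n):
    if s[i,4]>6:print(s[i],ground(c,[ce[i]+[u-25,v-25]],.044)[0].round(4))
```

```text
traf [0.6121 0.2278] [0.612  0.2285] [-0.1  0.6] [-0.9  1.3]
heat [ 0.5265 -0.4013] [ 0.5255 -0.3985] [-1.1  2.8] [-1.2  2.8]
L [ 0.6186 -0.2407] [ 0.6177 -0.2395] [-0.9  1.2] [-0.9  1.2]
S [0.4927 0.1254] [0.4912 0.1262] [-1.5  0.8] [-1.5  2.2]
[16 20  4 11 19] [0.6079 0.2444 0.044 ]
```

All four are within 3 mm of centre, which is well inside tolerance, so I hand in.

```bash
python3 -c "from workcell import job_done;print(job_done())"
```

```text
the job is handed in; nothing more can be done
None
```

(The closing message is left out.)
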